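# Take the canister off the safety hook

## Task

Take the lidded metal canister off the safety hook and stand it upright in the flat-bottomed, straight-sided glass dish, setting it down while still held rather than dropping it, then let go. The hook's nose and sprung keeper trap the canister's handle: press the keeper open with the handle bar itself by drawing the hanging canister back towards the post, then lift the bar up behind the nose, over it and away, without pushing on the stand or its keeper with the gripper. Leave the shallow curved watch glass, the beaker, the roll of tape and the eraser where they are.

Things in the scene. Friction and masses are not known exactly. Their poses are not given: they have to be found in the camera images.
- stand: Fixed hook stand: dark base plate 150 x 110 x 10 mm, round post 18 mm thick, 172 mm high, and a flat hook arm 12 mm wide along its top. Nothing of it is higher than 187 mm. Origin under the post's axis at bench height, z up; the arm points along the stand's own -x, y is across it. In its frame the arm's top is at z=160, its underside at 143, the upturned tip at x=-108 to -100 mm.
- keeper (a joint): Angle of the sprung keeper in rad: 0 closed (at its stop), 1.3 wide open. A flat tongue 20 mm wide, 35 mm long, hinged on the arm at stand x=-56, z=151 mm, its free end leaning forward under the nose's rear end. The bar drawn back at seat height touches it at about x=-82 and has it about 0.6 to 0.7 open at x=-65 mm; it takes about 1 to 4 N and springs closed by itself.
- hook_seat (a point): Fixed point in the hook where the handle bar's centre lies when the canister hangs: stand frame x=-92, y=0, z=165 mm; axes as the stand's. The bar hangs up to 6 mm before or behind it, its round underside on the arm. From the bar's top there are 9 mm up to the nose.
- can_center (a point): Centre of the canister's body, half-way up: lidded steel cylinder 63 mm in diameter and 68 mm high, with a rigid bail handle; about 0.2 kg in all, 138 mm from base to handle bar, 118 mm over the handle. z up; y along the handle bar, x across it. It hangs on the hook with its x along the stand's x.
- can_base (a point): Centre of the canister's flat underside (34 mm below can_center), same axes. The base is 60 mm in diameter.
- can_bar (a point): Middle of the canister's handle bar, on the axis of the round 10 mm bar, 138 mm above the base and 70 mm above the lid. The bare middle, 44 mm long, lies in the hook.
- grip_left (a point): Centre of the black plastic grip on the handle bar to the +y side: a block 14 mm thick (along x), 26 mm long (along y), 26 mm high, at y=+35 mm and 7 mm above the bar's axis. Take either grip from above with the fingers closing along the canister's x.
- grip_right (a point): Centre of the like grip to the -y side, at y=-35 mm.
- dish: Open round glass dish, 93 mm outside and about 87 mm inside, flat floor about 2 mm thick, straight wall 16 mm high, loose on the bench. Origin at the centre of its underside, z up.
- watch_glass: Shallow curved watch glass, 71 mm across, 13 mm high, loose; a bystander. Origin at the centre of its underside.
- beaker: Glass beaker 56 mm across, 68 mm high, loose; a bystander. Origin at the centre of its underside.
- tape_1: Roll of brown tape 96 mm across, 48 mm high, loose; a bystander on the left.
- eraser: Small eraser 47 mm long, loose; a bystander on the left.
- nose_end (a point): Rear end of the fixed nose that reaches back from the hook's tip over the seat, at half its thickness: stand frame x=-76, z=183 mm; axes as the stand's. The nose is 8 mm thick (z=179 to 187) and spans x=-108 to -76 mm.
- gap (a point): Where the bar's centre is to be drawn back to before it is lifted: stand frame x=-65, z=165 mm (between -70 and -58 the bar clears nose and post). Then raise its centre above z=195, at most 207 (else the lid meets the arm), go forward over the nose to x=-155 or beyond at that height, and only then rise further.
Things that resemble listed ones, but are neither listed nor needed, are in the scene too. What is shaped like the part that bears can_center but orange is not meant.

How it is judged:
On the way, in this order (a step that is already met when the one before it is completed fails the run):
1. the handle bar, drawn back in the hook under nose height, has pressed the keeper open by more than 0.3 rad (value of joint keeper above 0.3 rad and x of can_bar in the frame of hook_seat between 0.01 and 0.045 m and z of can_bar in the frame of hook_seat below 0.025 m), for 0.05 s.
2. the handle is off the hook, more than 50 mm in front of its seat (x of can_bar in the frame of hook_seat below -0.05 m), for 0.05 s.
3. the canister, still held, has been lowered to the dish's floor (z of can_base in the frame of dish below 0.012 m and horizontal distance between can_base and dish below 0.02 m and contact force between the fingers and canister above 0.5 N), for 0.05 s.
At the end, for the whole second after the job is handed in: The canister stands upright (within 0.08 rad) and at rest on the floor of the glass dish (base within 8 mm of the dish's underside, centres within 18 mm), the dish lies flat on the bench, and the hook's keeper has sprung closed (under 0.15 rad) (z of can_base in the frame of dish between -0.003 and 0.008 m and horizontal distance between can_base and dish below 0.018 m and angle between each of can_base, dish's own z axis and vertical below 0.08 rad and height (world z) of dish below 0.008 m and linear speed of canister below 0.02 m/s and value of joint keeper below 0.15 rad); the robot touches nothing.
It fails at once if the gripper or arm pushes on the stand or its keeper with more than 5 N (contact force between any of the fingers, the arm and stand above 5 N).
It fails at once if the watch glass, beaker, tape or eraser is moved by more than 30 mm (distance of any of watch_glass, beaker, tape_1, eraser from where it was at the start of the episode above 0.03 m).
It also fails if it takes over 50 s, if anything falls off the work surface, if the arm or the gripper's body presses on something with over 40 N, if the wrist force passes 120 N, or if a joint passes its speed limit or range.

## Robot

A 6-joint arm with a two-finger parallel gripper is mounted at the origin on a cart in front of the work surface, level with it; the furniture and walls round the work are solid. World frame = base frame: x ahead of the robot, y to its left, z up, the work surface at z = 0. Lengths are in m, angles in rad, forces in N, time in s.
With the tool pointing down it reaches from about 0.375 to 0.975 m from the base axis. Payload 3.8 kg.
Tool frame: the origin (TCP) lies at the very end of the fingers, on their centre line; the grasp point (between the pads) lies 19 mm behind it (env.grip_depth is the distance from the TCP to the grasp point, in m); z points along the fingers, y is the line along which they close (so a half turn about z gives the same grasp; the last joint's range is limited). The gripper opens to 88 mm and grips with 3 to 60 N. Pads are 18 mm wide; open, the fingers measure 123 mm over their backs; the gripper's body (75 mm by 187 mm) begins 45 mm behind the grasp point.
Start: joints at [1.095, 0.264, 1.604, -0, 1.274, -0.037], TCP at [0.287, 0.611, 0.239] pointing down, gripper open.
Joint ranges: [-2.63, 2.63], [-0.94, 2.18], [0.31, 2.57], [-1.31, 4.45], [0, 2.66], [-2.55, 2.55]. Speed limits (rad/s): [2.57, 2.57, 3.14, 3.14, 3.14, 3.14].

## Interface

Orientations are given as [roll, pitch, yaw] about the fixed x, y, z axes, in that order (R = Rz(yaw) Ry(pitch) Rx(roll)).
In Python, from plant import env gives the robot as it stands. The module is installed in compiled form; this text tells all that it offers.
- The arm moves only by the tool drive_tool, never from a script. Its argument "plan" is a list of rows, each a list of 3 entries, a list of its own where there are three numbers: the turn, a rotation vector about the tool's x, y, z in rad, then the shift along the tool's x, y, z in mm, then the closure, from 0 (fully open) to 1 (shut). A call has 1 to 8 rows; each row shifts and turns the commanded pose from where the row before left it, along the tool's axes as they then stand; what a row does not reach is not made up. A row lasts 1/8 s, in which the tool goes at most 62.5 mm and 10.7 degrees, less where a joint would pass 70% of its speed; a pose out of reach is approached as far as the arm can. A call is refused whole if a number of a shift passes 62.5 or a number of a turn 0.188, either way. A call with a gripper value outside its range is refused whole. The fingers move at their own pace and stop on an object; "newtons" is the grip in N (left out, the last holds). Time passes only in rows, so rows that do not move let the fingers close. It gives the time, the measured TCP pose, the force, the opening and the grip force at its end, in the units of the state.
- env.read_state(): the state, without advancing time (a new reading comes with each control period).
- env.capture(name): name is "side" or "top"; returns a dict with "frame" (420x560x3 uint8, blue, green, red), "z_map" (420x560 float32, m along the optical axis (not along the pixel's ray), 0 where there is no reading), "fx", "fy", "cx", "cy" (pixels), "R" (3x3) and "t" (3): a world point X has camera coordinates R X + t. Camera axes: x right, y down, z forward; pixel columns grow to the right and rows downward; lengths in m; the calibration is good to about 2 mm. A picture is of the moment at which its call begins.
- env.finish_job(): hands the job in; it is judged then, once.
The state is a dict: "time_s": time; "joints": joint angles; "joint_vel": joint speeds; "joint_torque": joint torques, N m; "position": TCP position; "orientation": TCP orientation; "wrist_force": force on the tool from outside, world axes, zero at the start; "ft_torque": the same for the moment, N m; "width": finger opening in m; "grasp_force": force on a finger pad.
Only numpy, scipy, OpenCV 4.12 (cv2) and the standard library are available. Lean on these libraries where they do the work, as an engineer would, in place of code of your own. Each camera call takes 0.05 s, during which the arm holds its last target. There are 200 camera calls.

## Working session

There is one attempt and no reset: what is moved stays moved. The work goes in short steps, Python scripts to look and compute and a tool call to move; the robot and the scene stay as the last step left them, time stands still between calls to the robot, and variables do not carry over. Pictures are saved under pics/ and viewed, at most 10 in all, crops included, and the job is handed in when it is done.

Besides the shell and the picture viewer there is one more tool, called after ">>>" by a JSON object that holds its "fn" and its "kwargs", one argument or row to a line. drive_tool: Moves the arm, as the interface text tells. Its arguments: {"type":"object","properties":{"plan":{"type":"array","items":{"type":"array"}},"newtons":{"type":"number"}},"required":["plan"]}

```bash
mkdir -p pics; cat > h.py <<'E'
import numpy as np, cv2
from plant import env
def pts(c):
    z=c["z_map"]; v,u=np.mgrid[0:z.shape[0],0:z.shape[1]]
    P=np.stack([(u-c["cx"])/c["fx"]*z,(v-c["cy"])/c["fy"]*z,z],-1)
    W=(P-np.array(c["t"]))@np.array(c["R"])
    W[z==0]=np.nan
    return W
E
python3 - <<'E'
from h import *
ims=[]
for n in("top","side"):
    c=env.capture(n); np.savez(f"{n}0.npz",**c); cv2.imwrite(f"pics/{n}0.png",c["frame"])
    R=np.array(c["R"]);print(n,"cam at",-R.T@np.array(c["t"]),R[2],c["fx"])
print(env.read_state(), env.grip_depth)
E
```

```text
top cam at [ 0.4742795  -0.0665966   1.32911102] [ 0.08159173  0.01269257 -0.99658501] 461.21771929043456
side cam at [ 0.91689957 -0.50082974  1.13916594] [-0.27587996  0.39129345 -0.87794059] 461.91735497028577
{'time_s': 0.1, 'joints': array([ 1.09508682e+00,  2.64671222e-01,  1.60522752e+00, -1.20646977e-05,
        1.27371482e+00, -3.69161467e-02]), 'joint_vel': array([-0.00117613,  0.00025627, -0.00346075, -0.00098383, -0.00068119,
       -0.00018408]), 'joint_torque': array([ 5.61838751e-04, -5.03616643e+01, -3.58070898e+01,  7.32274912e-02,
        2.31995084e-02, -7.42654697e-05]), 'position': array([0.28649203, 0.61047396, 0.23752231]), 'orientation': array([-3.13957270e+00, -6.30660124e-05,  2.70280278e+00]), 'wrist_force': array([ 0.34961173,  0.3316744 , -0.16131043]), 'ft_torque': array([ 0.00656451, -0.00321921, -0.00665653]), 'grasp_force': 0.0, 'width': 0.0880721235162637} 0.0187
```

View pics/top0.png

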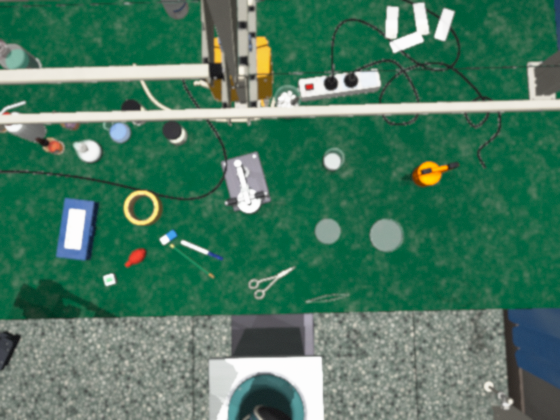

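View pics/side0.png

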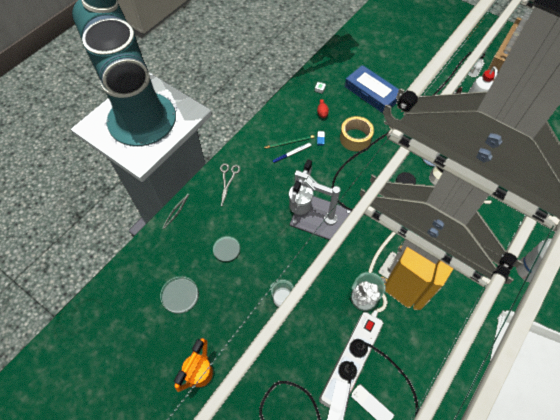

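The top view shows the hook stand at (246,183), with the steel canister at (248,200) and its black grips near (232,203) and (266,198). There are two round glass pieces, at (387,236), which is larger, and (328,231), which is smaller. The beaker is at (334,160) and the orange decoy canister at (428,173). Next I measure these and check an enlarged crop.

```bash
python3 - <<'E'
from h import *
c=dict(np.load("top0.npz")); s=dict(np.load("side0.npz"))
W=pts(c); f=c["frame"]
a=cv2.resize(f[145:220,205:305],None,fx=5,fy=5,interpolation=cv2.INTER_CUBIC)
b=cv2.resize(f[200:275,300:420],None,fx=4,fy=4,interpolation=cv2.INTER_CUBIC)
d=cv2.resize(s["frame"][155:245,270:360],None,fx=3,fy=3,interpolation=cv2.INTER_CUBIC)
o=np.zeros((375+300,800,3),np.uint8);
o=np.zeros((600,800,3),np.uint8); o[:375-75,:500]=a[75:]; o[300:600,:480]=b; o[:270,510:780]=d
cv2.imwrite("pics/crop0.png",o)
for (v,u) in [(75,150),(112,150),(110,400)]: print((u,v),W[v-3:v+4:3,u].round(3).tolist())
def rayplane(c,u,v,z):
    R=np.array(c["R"]);t=np.array(c["t"]); C=-R.T@t
    d=R.T@np.array([(u-c["cx"])/c["fx"],(v-c["cy"])/c["fy"],1]); return C+d*(z-C[2])/d[2]
for n,u,v in [("big",387,236),("small",328,231),("beaker",334,160),("redtop",246,183)]: print(n,rayplane(c,u,v,0.01).round(3),W[v,u].round(3))
# high points near stand
sub=W[140:225,210:285]; 
hsv=cv2.cvtColor(f,cv2.COLOR_BGR2HSV)[140:225,210:285]
m=(sub[...,2]>0.15)&(sub[...,2]<.25)
ys,xs=np.nonzero(m)
for y in range(0,85,2):
    r=np.nonzero(m[y])[0]
    if len(r): print(y+140,r.min()+210,r.max()+210,np.nanmean(sub[y][r],0).round(3), sub[y][r][:,2].max().round(3))
black=m&(hsv[...,2]<70)
n,l,st,ce=cv2.connectedComponentsWithStats(black.astype(np.uint8))
for i in range(1,n): print("black",st[i,4],ce[i]+[210,140],np.nanmedian(sub[l==i],0).round(3))
# glass circles
g=cv2.cvtColor(f,cv2.COLOR_BGR2HSV)
gm=((g[...,1]<130)&(g[...,2]>70)).astype(np.uint8); 
for u0,v0,r in [(387,236,24),(328,231,20)]:
    k=np.zeros_like(gm); cv2.circle(k,(u0,v0),r,1,-1); cs,_=cv2.findContours(gm*k,0,1); q=max(cs,key=cv2.contourArea); print(cv2.minEnclosingCircle(q),cv2.fitEllipse(q))
E
```

```text
(150, 75) [[0.768, 0.158, 0.565], [0.763, 0.158, 0.565], [0.761, 0.16, 0.556]]
(150, 112) [[0.875, 0.325, -0.003], [0.777, 0.236, 0.299], [0.769, 0.235, 0.302]]
(400, 110) [[0.772, -0.334, 0.299], [0.765, -0.334, 0.299], [0.761, -0.336, 0.29]]
big [ 0.483 -0.355  0.01 ] [ 0.483 -0.358 -0.002]
small [ 0.501 -0.188  0.01 ] [ 0.501 -0.189  0.001]
beaker [ 0.705 -0.212  0.01 ] [ 0.702 -0.211  0.025]
redtop [0.645 0.043 0.01 ] [0.626 0.031 0.155]
160 235 239 [0.683 0.051 0.172] 0.174
162 234 240 [0.678 0.051 0.173] 0.175
164 234 241 [0.673 0.05  0.171] 0.175
166 236 240 [0.669 0.05  0.167] 0.172
168 237 241 [0.664 0.048 0.161] 0.164
170 237 241 [0.659 0.048 0.16 ] 0.162
172 238 242 [0.654 0.045 0.16 ] 0.162
174 238 242 [0.649 0.045 0.161] 0.164
176 239 243 [0.644 0.043 0.161] 0.164
178 240 244 [0.639 0.041 0.159] 0.161
180 240 244 [0.633 0.041 0.16 ] 0.162
182 241 245 [0.628 0.038 0.159] 0.159
184 240 248 [0.623 0.036 0.157] 0.161
186 239 247 [0.618 0.039 0.158] 0.164
188 241 248 [0.612 0.034 0.167] 0.172
190 241 262 [0.606 0.029 0.174] 0.182
192 241 267 [0.6   0.008 0.181] 0.191
194 242 267 [0.595 0.007 0.179] 0.188
196 244 263 [0.59  0.011 0.179] 0.19
198 229 251 [0.586 0.045 0.179] 0.189
200 226 250 [0.581 0.05  0.179] 0.19
202 225 250 [0.575 0.054 0.182] 0.188
204 225 249 [0.572 0.061 0.163] 0.175
black 3 [262. 196.] [ 0.59  -0.01   0.169]
black 8 [231.75  203.125] [0.574 0.066 0.176]
((386.4942626953125, 234.90830993652344), 17.964826583862305) ((386.1463317871094, 234.8253936767578), (34.13210678100586, 34.5816764831543), 81.70649719238281)
((327.0, 229.5), 14.8071928024292) ((327.2910461425781, 230.36622619628906), (26.343242645263672, 27.553028106689453), 171.0571746826172)
```

View pics/crop0.png

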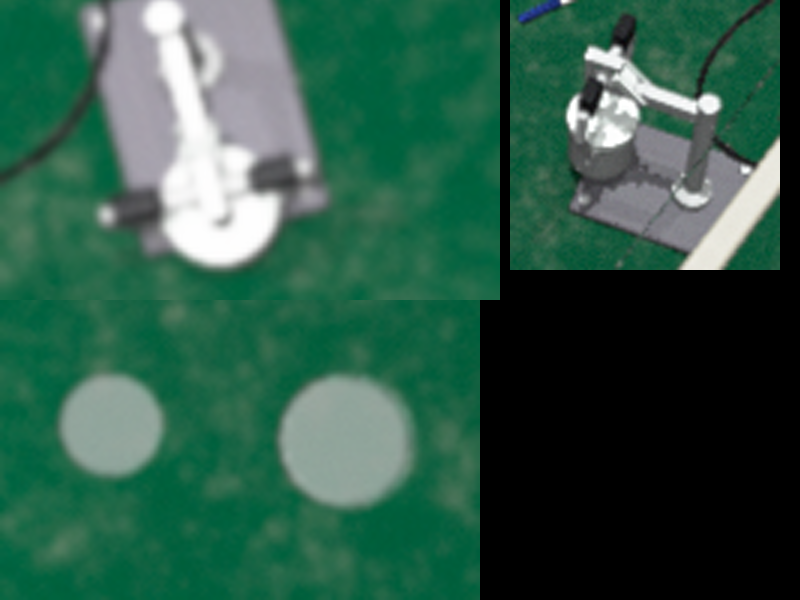

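In the crop, the hook carries the steel canister; the other one, at (428,173), is orange and therefore the decoy. The two round glasses are (387,236), about 95 mm across with a straight double rim, and (328,231), about 74 mm. The larger is the dish (93 mm) and the smaller the watch glass (71 mm). The grips are at about (232,201) and (259,195).

```bash
cat >> h.py <<'E'
def rp(c,u,v,z):
    R=np.array(c["R"]);t=np.array(c["t"]); C=-R.T@t
    d=R.T@np.array([(u-c["cx"])/c["fx"],(v-c["cy"])/c["fy"],1]); return C+d*(z-C[2])/d[2]
def togo(p,yaw):
    "turn about tool z, then shift in tool axes (mm) after that turn, TCP to p"
    s=env.read_state(); dy=(yaw-s["orientation"][2]+np.pi)%(2*np.pi)-np.pi
    T=np.array([[np.cos(yaw),np.sin(yaw),0],[np.sin(yaw),-np.cos(yaw),0],[0,0,-1]])
    print("turn z",round(-dy,3),"shift",(T@(np.array(p)-s["position"])*1000).round(1))
E
python3 - <<'E'
from h import *
c=dict(np.load("top0.npz")); s=dict(np.load("side0.npz"))
post=rp(c,237.6,163.4,.172); tip=rp(c,248.4,204.4,.187)
gl=rp(c,232.4,201.4,.185); gr=rp(c,259.2,194.8,.185)
d=post-tip; print(post,tip,np.linalg.norm(d[:2]),"yaw",np.arctan2(d[1],d[0]))
g=gl-gr; print(gl,gr,np.linalg.norm(g[:2]),"yaw",np.arctan2(-g[0],g[1]),"mid",(gl+gr)/2)
# side view grips: crop (591,97)->,(624,28)
sl=rp(s,270+(624-510)/3,155+28/3,.185); sr=rp(s,270+(591-510)/3,155+97/3,.185); sp=rp(s,270+(708-510)/3,155+104/3,.172)
g=sl-sr; print("side",sl,sr,sp,np.linalg.norm(g[:2]),np.arctan2(-g[0],g[1]))
yaw=0.25; ex=np.array([np.cos(yaw),np.sin(yaw)])
print("dish",rp(c,386.3,234.9,.008))
togo([*gr[:2],.26],np.pi/2+yaw)
E
```

```text
[0.67455952 0.05003399 0.172     ] [0.56821746 0.02337683 0.187     ] 0.10963228639231865 yaw 0.2456126541402875
[0.57689894 0.06332563 0.185     ] [ 0.59172028 -0.00388055  0.185     ] 0.06882109007130244 yaw 0.21706087212140482 mid [0.58430961 0.02972254 0.185     ]
side [0.58269958 0.06096033 0.185     ] [ 0.5996897  -0.00985095  0.185     ] [0.67597955 0.0482223  0.172     ] 0.07282102070200532 0.2354837501774987
dish [ 0.48582008 -0.35402173  0.008     ]
turn z 0.882 shift [-670.8  143.7  -22.5]
```

>>> {"fn": "drive_tool", "kwargs": {
  "plan": [
    [[0,0,0.18],[0,0,-5],0],
    [[0,0,0.18],[0,0,-5],0],
    [[0,0,0.18],[0,0,-5],0],
    [[0,0,0.18],[0,0,-5],0],
    [[0,0,0.177],[0,0,-2],0],
    [[0,0,0],[0,0,0],0]
  ],
  "newtons": 40
}}

```text
time_s: 0.85
position: [0.2867, 0.6109, 0.2603]
orientation: [-3.141, 0.001, 1.808]
wrist_force: [-0.0, -0.6, -1.0]
width: 0.0883
grasp_force: 0.0
```

>>> {"fn": "drive_tool", "kwargs": {
  "plan": [
    [[0,0,0],[-50,10,0],0],
    [[0,0,0],[-50,10,0],0],
    [[0,0,0],[-50,10,0],0],
    [[0,0,0],[-50,10,0],0],
    [[0,0,0],[-50,10,0],0],
    [[0,0,0],[-50,10,0],0],
    [[0,0,0],[-50,10,0],0],
    [[0,0,0],[-50,10,0],0]
  ]
}}

```text
time_s: 1.85
position: [0.4579, 0.239, 0.2604]
orientation: [-3.141, 0.0, 1.81]
wrist_force: [0.5, -0.6, 0.4]
width: 0.0882
grasp_force: 0.0
```

```bash
python3 -c "
from h import *
print(env.read_state()['orientation'])
togo([.594,-.006,.25],np.pi/2+.235)"
```

```text
[-3.14143664e+00  6.28503381e-05  1.80984474e+00]
turn z 0.004 shift [-270.    75.3   10.4]
```

>>> {"fn": "drive_tool", "kwargs": {
  "plan": [
    [[0,0,0],[-45,12,0],0],
    [[0,0,0],[-45,13,0],0],
    [[0,0,0],[-45,12,0],0],
    [[0,0,0],[-45,13,0],0],
    [[0,0,0],[-45,12,0],0],
    [[0,0,0],[-45,13,0],0],
    [[0,0,0],[0,0,10],0],
    [[0,0,0],[0,0,0],0]
  ]
}}

```text
time_s: 2.85
position: [0.5922, -0.0042, 0.2489]
orientation: [-3.138, -0.002, 1.807]
wrist_force: [-0.2, 0.3, -0.1]
width: 0.0881
grasp_force: 0.0
```

```bash
python3 - <<'E'
from h import *
togo([.594,-.006,.155],np.pi/2+.235)
o=np.zeros((600,800,3),np.uint8)
c=env.capture("side"); o[:600,:500]=cv2.resize(c["frame"][145:265,250:350],None,fx=5,fy=5,interpolation=cv2.INTER_CUBIC)
c=env.capture("top"); o[:300,500:]=cv2.resize(c["frame"][150:225,210:285],None,fx=4,fy=4,interpolation=cv2.INTER_CUBIC)
cv2.imwrite("pics/hov.png",o)
E
```

```text
turn z 0.001 shift [-2.1  1.3 93.9]
```

View pics/hov.png

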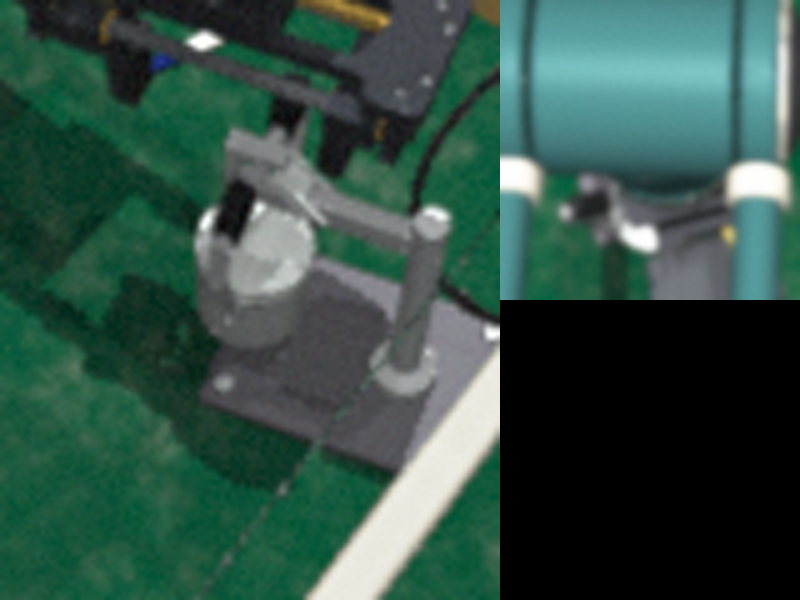

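The fingers straddle the near (right) grip at (237,205), one finger on each side. I descend.

>>> {"fn": "drive_tool", "kwargs": {
  "plan": [
    [[0,0,0],[-2,1,24],0],
    [[0,0,0],[0,0,24],0],
    [[0,0,0],[0,0,23],0],
    [[0,0,0],[0,0,23],0],
    [[0,0,0],[0,0,0],0]
  ]
}}

```text
time_s: 3.58
position: [0.593, -0.0048, 0.1549]
orientation: [-3.138, -0.001, 1.808]
wrist_force: [0.3, 0.3, -0.1]
width: 0.0882
grasp_force: 0.0
```

>>> {"fn": "drive_tool", "kwargs": {
  "plan": [
    [[0,0,0],[0,0,0],0.5],
    [[0,0,0],[0,0,0],0.7],
    [[0,0,0],[0,0,0],1],
    [[0,0,0],[0,0,0],1],
    [[0,0,0],[0,0,0],1],
    [[0,0,0],[0,0,0],1]
  ],
  "newtons": 40
}}

```text
time_s: 4.32
position: [0.5949, -0.0062, 0.1567]
orientation: [-3.141, -0.0, 1.806]
wrist_force: [0.0, 0.2, -0.1]
width: 0.0302
grasp_force: 0.0
```

```bash
python3 - <<'E'
from h import *
o=np.zeros((600,800,3),np.uint8)
c=env.capture("side"); o[:600,:500]=cv2.resize(c["frame"][145:265,250:350],None,fx=5,fy=5,interpolation=cv2.INTER_CUBIC)
c=env.capture("top"); o[:300,500:]=cv2.resize(c["frame"][150:225,210:285],None,fx=4,fy=4,interpolation=cv2.INTER_CUBIC)
cv2.imwrite("pics/grip.png",o)
E
```

```text
(no output)
```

View pics/grip.png

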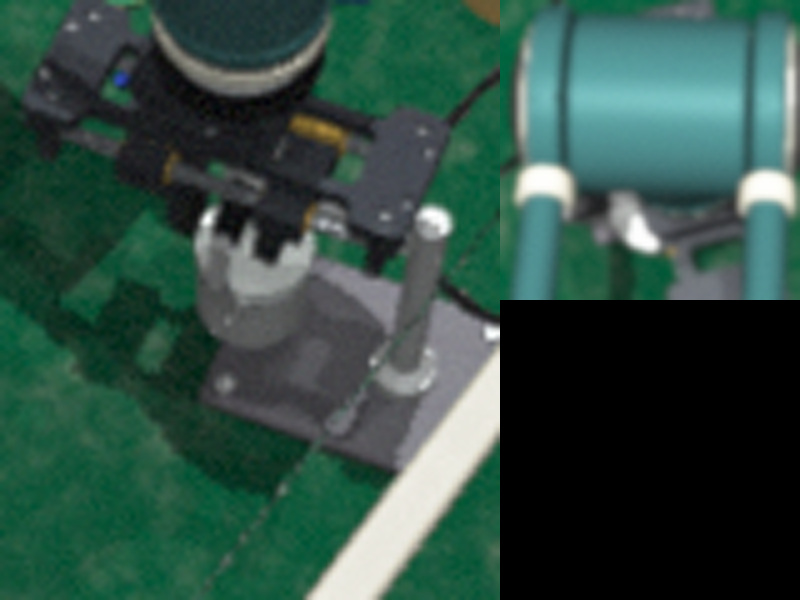

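The fingers are still closing around the grip at about (240,205), so I keep closing.

>>> {"fn": "drive_tool", "kwargs": {
  "plan": [
    [[0,0,0],[0,0,0],1],
    [[0,0,0],[0,0,0],1],
    [[0,0,0],[0,0,0],1],
    [[0,0,0],[0,0,0],1]
  ]
}}

```text
time_s: 4.92
position: [0.5949, -0.0062, 0.1566]
orientation: [-3.141, 0.0, 1.806]
wrist_force: [0.4, -0.7, -1.1]
width: 0.0137
grasp_force: 39.8
```

>>> {"fn": "drive_tool", "kwargs": {
  "plan": [
    [[0,0,0],[0,0,-2],1],
    [[0,0,0],[0,0,-1],1],
    [[0,0,0],[0,0,0],1]
  ]
}}

```text
time_s: 5.3
position: [0.5949, -0.0061, 0.1597]
orientation: [-3.142, 0.0, 1.806]
wrist_force: [0.2, -0.0, -2.7]
width: 0.0137
grasp_force: 39.8
```

>>> {"fn": "drive_tool", "kwargs": {
  "plan": [
    [[0,0,0],[0,4,0],1],
    [[0,0,0],[0,4,0],1],
    [[0,0,0],[0,4,0],1],
    [[0,0,0],[0,4,0],1],
    [[0,0,0],[0,4,0],1],
    [[0,0,0],[0,4,0],1],
    [[0,0,0],[0,2,0],1],
    [[0,0,0],[0,0,0],1]
  ]
}}

```text
time_s: 6.3
position: [0.6203, -0.0, 0.1599]
orientation: [-3.142, -0.0, 1.806]
wrist_force: [-3.6, -0.9, 0.6]
width: 0.0138
grasp_force: 39.9
```

```bash
python3 - <<'E'
from h import *
o=np.zeros((600,800,3),np.uint8)
c=env.capture("side"); o[:600,:500]=cv2.resize(c["frame"][145:265,250:350],None,fx=5,fy=5,interpolation=cv2.INTER_CUBIC)
c=env.capture("top"); o[:300,500:]=cv2.resize(c["frame"][150:225,210:285],None,fx=4,fy=4,interpolation=cv2.INTER_CUBIC)
cv2.imwrite("pics/back.png",o)
s=env.read_state();p=s["position"]; print(((p[:2]-[.675,.049])@[[.973],[.233]]))
E
```

```text
[-0.06477361]
```

View pics/back.png

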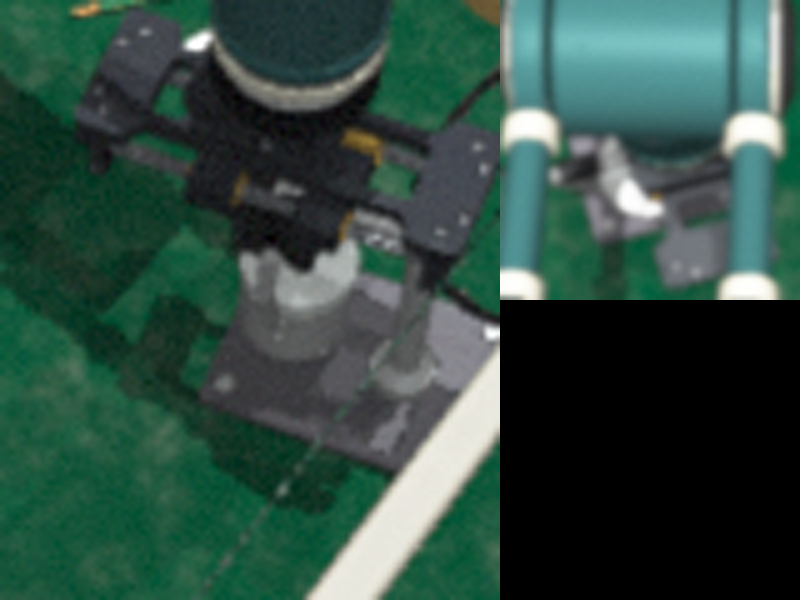

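The canister has moved back about 26 mm with a 3.7 N reaction, which fits the keeper being pressed open. I lift it 33 mm.

>>> {"fn": "drive_tool", "kwargs": {
  "plan": [
    [[0,0,0],[0,0,-4],1],
    [[0,0,0],[0,0,-4],1],
    [[0,0,0],[0,0,-4],1],
    [[0,0,0],[0,0,0],1]
  ]
}}

```text
time_s: 6.9
position: [0.621, -0.0001, 0.1727]
orientation: [3.14, 0.0, 1.806]
wrist_force: [-1.9, -0.4, -1.1]
width: 0.0135
grasp_force: 39.9
```

>>> {"fn": "drive_tool", "kwargs": {
  "plan": [
    [[0,0,0],[0,0,-5],1],
    [[0,0,0],[0,0,-5],1],
    [[0,0,0],[0,0,-6],1],
    [[0,0,0],[0,0,-6],1],
    [[0,0,0],[0,0,0],1]
  ]
}}

```text
time_s: 7.52
position: [0.6211, -0.0001, 0.1949]
orientation: [3.139, 0.001, 1.806]
wrist_force: [0.6, 0.1, -2.0]
width: 0.0135
grasp_force: 39.8
```

>>> {"fn": "drive_tool", "kwargs": {
  "plan": [
    [[0,0,0],[0,-6,0],1],
    [[0,0,0],[0,-6,0],1],
    [[0,0,0],[0,-6,0],1],
    [[0,0,0],[0,-6,0],1],
    [[0,0,0],[0,0,0],1]
  ]
}}

```text
time_s: 8.15
position: [0.5963, -0.0058, 0.1937]
orientation: [-3.141, -0.0, 1.805]
wrist_force: [-0.0, 0.5, -2.3]
width: 0.0138
grasp_force: 39.8
```

>>> {"fn": "drive_tool", "kwargs": {
  "plan": [
    [[0,0,0],[0,-11,0],1],
    [[0,0,0],[0,-11,0],1],
    [[0,0,0],[0,-11,0],1],
    [[0,0,0],[0,-11,0],1],
    [[0,0,0],[0,-11,0],1],
    [[0,0,0],[0,-11,0],1],
    [[0,0,0],[0,-11,0],1],
    [[0,0,0],[0,0,0],1]
  ]
}}

```text
time_s: 9.15
position: [0.5212, -0.0238, 0.1937]
orientation: [-3.142, -0.0, 1.805]
wrist_force: [0.1, -0.2, -1.2]
width: 0.0135
grasp_force: 39.8
```

```bash
python3 - <<'E'
from h import *
o=np.zeros((600,800,3),np.uint8)
c=env.capture("side"); o[:600,:500]=cv2.resize(c["frame"][145:265,235:335],None,fx=5,fy=5,interpolation=cv2.INTER_CUBIC)
c=env.capture("top"); o[:300,500:]=cv2.resize(c["frame"][150:225,210:285],None,fx=4,fy=4,interpolation=cv2.INTER_CUBIC)
cv2.imwrite("pics/off.png",o)
s=env.read_state();p=s["position"]; print(p,((p[:2]-[.675,.049])@[[.973],[.233]]))
# dish target: grip_right at canister y=-35; keep yaw .235
yaw=.235; d=np.array([.486,-.354]); g=d-0.035*np.array([-np.sin(yaw),np.cos(yaw)])
togo([*g,.24],np.pi/2+yaw)
E
```

```text
[ 0.52219858 -0.02366419  0.1939223 ] [-0.16560654]
turn z -0.0 shift [-347.8 -112.1  -46.1]
```

View pics/off.png

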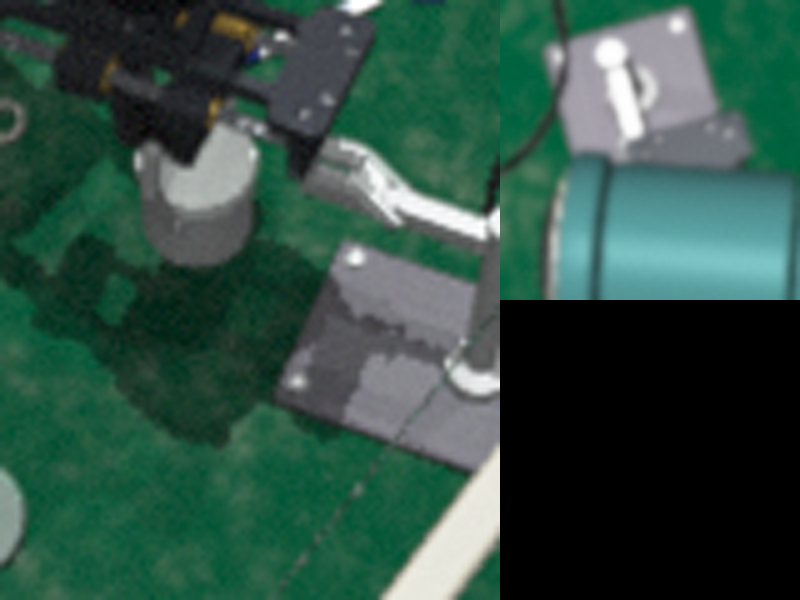

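The canister is clear of the hook and hangs upright in the gripper at (200,195) in the crop. I carry it to the dish.

>>> {"fn": "drive_tool", "kwargs": {
  "plan": [
    [[0,0,0],[0,-10,-5],1],
    [[0,0,0],[-10,-15,-10],1],
    [[0,0,0],[-20,-15,-10],1],
    [[0,0,0],[-30,-15,-5],1],
    [[0,0,0],[-30,-15,0],1],
    [[0,0,0],[-30,-15,0],1],
    [[0,0,0],[-30,-15,0],1],
    [[0,0,0],[-30,-12,0],1]
  ]
}}

```text
time_s: 10.25
position: [0.4539, -0.2265, 0.2247]
orientation: [3.141, 0.001, 1.805]
wrist_force: [0.7, -0.8, -1.2]
width: 0.0139
grasp_force: 39.8
```

>>> {"fn": "drive_tool", "kwargs": {
  "plan": [
    [[0,0,0],[-30,0,0],1],
    [[0,0,0],[-30,0,0],1],
    [[0,0,0],[-30,0,0],1],
    [[0,0,0],[-30,0,0],1],
    [[0,0,0],[-23,0,0],1],
    [[0,0,0],[-15,0,0],1],
    [[0,0,0],[-10,0,0],1],
    [[0,0,0],[0,0,0],1]
  ]
}}

```text
time_s: 11.25
position: [0.4941, -0.3883, 0.2236]
orientation: [-3.141, -0.0, 1.806]
wrist_force: [0.7, -0.1, -1.0]
width: 0.0138
grasp_force: 39.8
```

```bash
python3 - <<'E'
from h import *
yaw=.235; d=np.array([.486,-.354]); g=d-0.035*np.array([-np.sin(yaw),np.cos(yaw)])
togo([*g,.16],np.pi/2+yaw)
o=np.zeros((600,800,3),np.uint8)
c=env.capture("side"); np.savez("side1.npz",**c); o[:480,:560]=cv2.resize(c["frame"][220:340,120:260],None,fx=4,fy=4,interpolation=cv2.INTER_CUBIC)
c=env.capture("top"); np.savez("top1.npz",**c); o[:300,560:800]=cv2.resize(c["frame"][190:290,340:420],None,fx=3,fy=3,interpolation=cv2.INTER_CUBIC)
cv2.imwrite("pics/over.png",o)
# fit of dish in side0 on its rim
s=dict(np.load("side0.npz")); g=cv2.cvtColor(s["frame"],cv2.COLOR_BGR2HSV)
gm=((g[...,1]<130)&(g[...,2]>70)).astype(np.uint8); k=np.zeros_like(gm); cv2.circle(k,(179,295),24,1,-1)
cs,_=cv2.findContours(gm*k,0,1); q=max(cs,key=cv2.contourArea); e=cv2.fitEllipse(q); print(e, rp(s,*e[0],.008))
E
```

```text
turn z -0.0 shift [ 0.2  0.1 63.6]
((178.8043975830078, 294.2025451660156), (37.31349182128906, 38.8876953125), 51.098209381103516) [ 0.48461321 -0.35460123  0.008     ]
```

View pics/over.png

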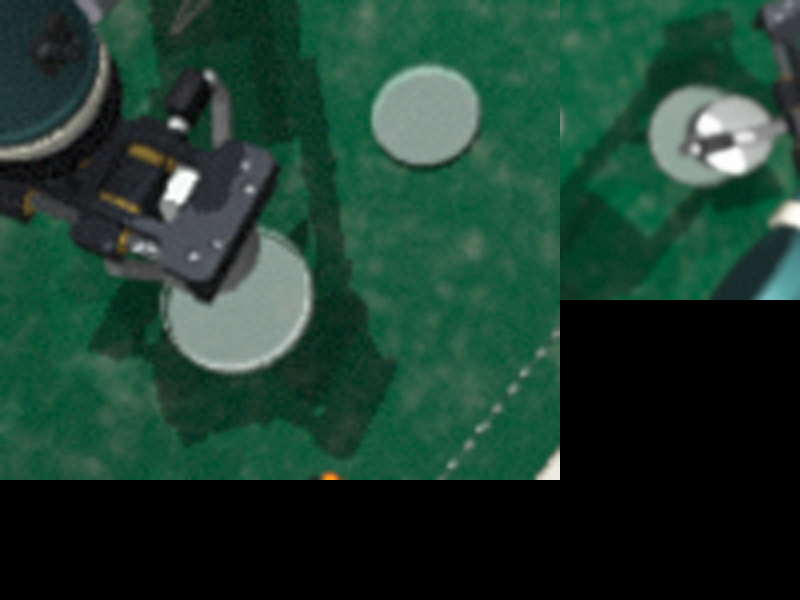

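Side view: dish at (235,300) in the crop, watch glass at (427,115), and the canister above the dish. In the top view the lid is centred near (735,134) in the crop. I check that centre at lid height before lowering.

```bash
python3 - <<'E'
from h import *
c=dict(np.load("top1.npz")); f=c["frame"]; W=pts(c)
m=(W[...,2]>.145)&(W[...,2]<.18); m[:, :370]=0; m[:,430:]=0; m[:205]=0; m[260:]=0
g=cv2.cvtColor(f,cv2.COLOR_BGR2HSV); m&=g[...,1]<60
ys,xs=np.nonzero(m); (x,y),r=cv2.minEnclosingCircle(np.c_[xs,ys].astype(np.float32)); print(x,y,r,m.sum(),np.median(W[m],0))
print(rp(c,x,y,.162),rp(c,398.3,234.7,.162))
E
```

```text
397.5 232.5 15.890348434448242 379 [ 0.49168367 -0.34959728  0.16022507]
[ 0.48981285 -0.34886358  0.162     ] [ 0.48424314 -0.35061957  0.162     ]
```

>>> {"fn": "drive_tool", "kwargs": {
  "plan": [
    [[0,0,0],[-2,-1,15],1],
    [[0,0,0],[0,0,15],1],
    [[0,0,0],[0,0,15],1],
    [[0,0,0],[0,0,15],1],
    [[0,0,0],[0,0,10],1],
    [[0,0,0],[0,0,8],1],
    [[0,0,0],[0,0,4],1],
    [[0,0,0],[0,0,0],1]
  ]
}}

```text
time_s: 12.35
position: [0.4936, -0.3903, 0.1416]
orientation: [-3.142, -0.0, 1.806]
wrist_force: [0.2, 0.2, -2.0]
width: 0.0135
grasp_force: 39.8
```

>>> {"fn": "drive_tool", "kwargs": {
  "plan": [
    [[0,0,0],[0,0,2],1],
    [[0,0,0],[0,0,2],1],
    [[0,0,0],[0,0,2],1],
    [[0,0,0],[0,0,0],1]
  ]
}}

```text
time_s: 12.85
position: [0.4935, -0.3902, 0.1355]
orientation: [-3.141, -0.0, 1.806]
wrist_force: [0.2, -0.1, -1.6]
width: 0.0132
grasp_force: 39.8
```

>>> {"fn": "drive_tool", "kwargs": {
  "plan": [
    [[0,0,0],[0,0,1],1],
    [[0,0,0],[0,0,1],1],
    [[0,0,0],[0,0,1],1],
    [[0,0,0],[0,0,0],1]
  ]
}}

```text
time_s: 13.35
position: [0.4935, -0.3902, 0.1325]
orientation: [-3.141, -0.0, 1.806]
wrist_force: [0.4, -0.6, -1.6]
width: 0.0138
grasp_force: 39.8
```

>>> {"fn": "drive_tool", "kwargs": {
  "plan": [
    [[0,0,0],[0,0,1],1],
    [[0,0,0],[0,0,0],1]
  ]
}}

```text
time_s: 13.6
position: [0.4938, -0.3905, 0.132]
orientation: [3.141, 0.001, 1.806]
wrist_force: [-0.6, 0.1, -0.4]
width: 0.0138
grasp_force: 39.8
```

>>> {"fn": "drive_tool", "kwargs": {
  "plan": [
    [[0,0,0],[0,0,1],1],
    [[0,0,0],[0,0,0],1]
  ]
}}

```text
time_s: 13.85
position: [0.4941, -0.391, 0.1318]
orientation: [3.141, 0.002, 1.806]
wrist_force: [-0.3, -1.9, 4.6]
width: 0.0135
grasp_force: 39.8
```

>>> {"fn": "drive_tool", "kwargs": {
  "plan": [
    [[0,0,0],[0,0,1],1],
    [[0,0,0],[0,0,0],1]
  ]
}}

```text
time_s: 14.1
position: [0.4944, -0.3915, 0.1315]
orientation: [3.14, 0.003, 1.806]
wrist_force: [-1.6, -2.4, 6.9]
width: 0.0138
grasp_force: 39.8
```

Contact is at the floor height I predicted. I ease off 1 mm, open, and rise.

>>> {"fn": "drive_tool", "kwargs": {
  "plan": [
    [[0,0,0],[0,0,-1.5],1],
    [[0,0,0],[0,0,0],1],
    [[0,0,0],[0,0,0],0.6],
    [[0,0,0],[0,0,0],0.5],
    [[0,0,0],[0,0,0],0.5],
    [[0,0,0],[0,0,0],0.5],
    [[0,0,0],[0,0,0],0.5]
  ]
}}

```text
time_s: 14.98
position: [0.4935, -0.3902, 0.1311]
orientation: [-3.141, -0.0, 1.806]
wrist_force: [0.1, 0.1, 1.1]
width: 0.0439
grasp_force: 0.0
```

>>> {"fn": "drive_tool", "kwargs": {
  "plan": [
    [[0,0,0],[0,0,-5],0.5],
    [[0,0,0],[0,0,-10],0.5],
    [[0,0,0],[0,0,-20],0.5],
    [[0,0,0],[0,0,-30],0.5],
    [[0,0,0],[0,-20,-30],0.5],
    [[0,0,0],[-30,-20,-20],0.5],
    [[0,0,0],[-40,0,0],0.5],
    [[0,0,0],[0,0,0],0.5]
  ]
}}

```text
time_s: 15.98
position: [0.4713, -0.4703, 0.2485]
orientation: [3.14, 0.003, 1.804]
wrist_force: [-1.0, 0.2, 0.1]
width: 0.0441
grasp_force: 0.0
```

```bash
python3 - <<'E'
from h import *
o=np.zeros((600,800,3),np.uint8)
c=env.capture("side"); o[:300,:420]=cv2.resize(c["frame"][240:340,120:260],None,fx=3,fy=3,interpolation=cv2.INTER_CUBIC)
o[300:600,:400]=cv2.resize(c["frame"][155:230,270:370],None,fx=4,fy=4,interpolation=cv2.INTER_CUBIC)
c=env.capture("top"); o[:400,430:790]=cv2.resize(c["frame"][190:290,340:430],None,fx=4,fy=4,interpolation=cv2.INTER_CUBIC)
cv2.imwrite("pics/end.png",o)
W=pts(c); z=W[205:265,365:425]; m=(z[...,2]>.06)&(z[...,2]<.08); print(m.sum(),np.nanmedian(z[m],0))
m=(z[...,2]>.12)&(z[...,2]<.18); print("bar/grips z",m.sum(), np.nanpercentile(z[m],[5,50,95],axis=0) if m.any() else '')
E
```

```text
316 [ 0.492615   -0.35317414  0.06868456]
bar/grips z 222 [[ 0.47188921 -0.39597064  0.13629099]
 [ 0.48587735 -0.34880238  0.15555408]
 [ 0.49817731 -0.30213438  0.16252877]]
```

View pics/end.png

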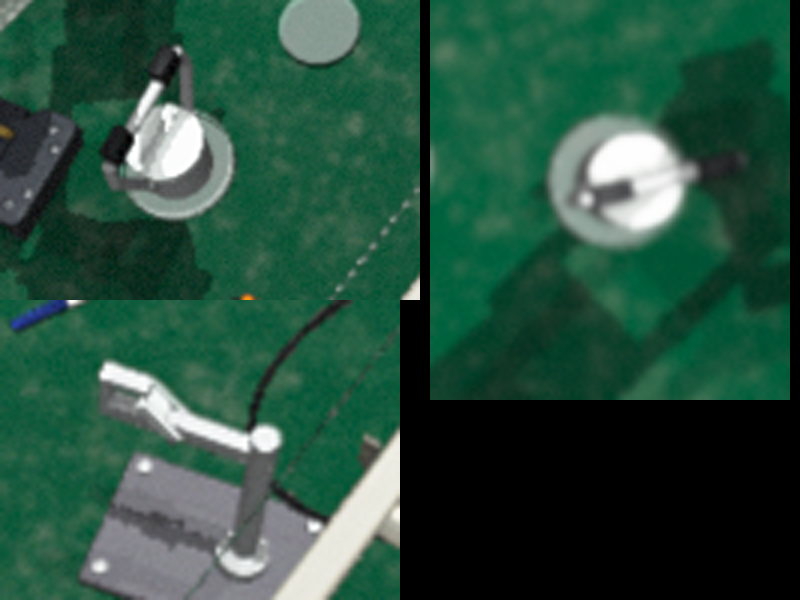

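The canister stands upright in the dish: the lid is at z≈0.069 m and the bar's middle about 6 mm from the dish centre. The keeper has closed under the nose and the gripper is clear.

```bash
python3 -c "
from plant import env
print(env.finish_job())"
```

```text
the job is handed in; nothing more can be done
None
```

The canister is off the hook and standing upright in the glass dish, about 6 mm off centre by the last camera check. It was lowered to the floor while still held and then released. The keeper looked closed and the gripper was clear, and the job is handed in at about 16 s; the interface returned no verdict.

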